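# Lay out the sauce place on the grill counter

### The job

Lay out the sauce place on the counter: stand the small glass ramekin in the middle of the round cork coaster and put the knobbed steel lid on it, and stand the wooden pepper mill in the middle of the square wooden board. Stand the salt shaker straight behind the coaster (on the side away from the robot), with about 20 mm clear between it and the coaster's edge, and lay the orange tongs midway between the coaster and the board, lying straight out from the robot (either end first). Knock nothing over, leave the amber jar and the flat tin where they are, and let go of everything.

Things in the scene. Friction and masses are not known exactly. Their poses are not given: they have to be found in the camera images.
- ramekin_center (a point): Small open straight-sided glass ramekin, loose, upright: outside diameter 56 mm, height 42 mm, wall 4 mm, mouth 48 mm. This point is on its axis, half-way up (21 mm above its underside); z up.
- lid_center (a point): Round steel lid, loose, lying knob up: disc 62 mm across, 4 mm thick; below it a centring plug 36 mm across, 4 mm deep, that drops into the ramekin's mouth; above it an upright round knob 18 mm across, 24 mm tall; 32 mm high in all. This point is on its axis, half-way up: 16 mm above the plug's underside, 8 mm above the knob's foot. Seated, it lies 33 mm above the ramekin's point.
- mill_center (a point): Turned dark-wood pepper mill, loose, standing upright: foot 52 mm across, waist 38 mm across from 32 to 66 mm up, head 46 mm across, small steel ball on top, 104 mm high overall. This point is on its axis, 50 mm above its underside, at the waist; z up.
- shaker_center (a point): Glass salt shaker with white salt in it and a domed steel top, loose, standing upright: a cylinder 40 mm across, 70 mm high. This point is on its axis, 35 mm above its underside; z up.
- tongs_center (a point): Short orange plastic serving tongs, rigid, loose, lying flat on the counter: two parallel arms side by side, 27 mm wide over both (30 mm at the tips), 160 mm long, 18 mm high (20 mm at the tips). This point is at the middle of the length and width, 10 mm above the counter; x runs along the tongs from the joined end to the tips, z up.
- coaster: Round cork coaster, 80 mm across and 6 mm thick, fixed to the counter. Origin at the centre of its underside, on the counter (z = 0). Its axes are always parallel to the world's: x points straight away from the robot (behind the coaster), y to the robot's left.
- board: Square light-wood board, 70 x 70 mm and 10 mm thick, fixed to the counter. Origin at the centre of its underside, on the counter (z = 0). Its axes are always parallel to the world's. It lies 200 to 210 mm to the left or the right of the coaster, up to 15 mm nearer or farther.
- jar: Closed amber glass jar with a steel cap, 52 mm across, 65 mm high, loose, standing upright. A bystander: to be left where it is. Origin at the centre of its underside.
- tin: Flat closed aluminium spice tin, a plain disc 50 mm across, 35 mm high, loose. A bystander: to be left where it is. Origin at the centre of its underside.
Not all that is in view belongs to the job. Of the things shaped like the part that bears tongs_center, the orange one is meant.

How it is judged (in metres and radians):
At the end, for the whole second after the job is handed in: All released, at rest. Ramekin upright on coaster, mill on board (10 mm from centre); lid level on ramekin (8 mm); shaker upright 65-95 mm behind coaster's centre, 15 mm sideways; tongs flat, within 118 mm of both targets' centres, 20 mm in x of each, 15 degrees off x (horizontal distance between ramekin_center and coaster below 0.01 m and height (world z) of ramekin_center between 0.023 and 0.031 m and angle between each of ramekin_center, lid_center, mill_center, shaker_center's own z axis and vertical below 0.1 rad and horizontal distance between lid_center and ramekin_center below 0.008 m and z of lid_center in the frame of ramekin_center between 0.03 and 0.036 m and horizontal distance between mill_center and board below 0.01 m and height (world z) of mill_center between 0.056 and 0.064 m and x of shaker_center in the frame of coaster between 0.065 and 0.095 m and y of shaker_center in the frame of coaster between -0.015 and 0.015 m and height (world z) of shaker_center between 0.031 and 0.039 m and horizontal distance between tongs_center and coaster below 0.118 m and horizontal distance between tongs_center and board below 0.118 m and x of tongs_center in the frame of coaster between -0.02 and 0.02 m and x of tongs_center in the frame of board between -0.02 and 0.02 m and height (world z) of tongs_center between 0.006 and 0.014 m and angle between tongs_center's own z axis and vertical below 0.15 rad and angle between the x axis of tongs_center and the x axis of coaster, either way round below 0.26 rad and linear speed of each of ramekin, lid, mill, shaker, tongs below 0.02 m/s); the robot touches nothing.
It fails at once if the jar or the tin is moved by more than 25 mm (distance of any of jar, tin from where it was at the start of the episode above 0.025 m).
It fails at once if the ramekin, the mill or the shaker is tipped over (by more than 45 degrees) (angle between any of ramekin_center, mill_center, shaker_center's own z axis and vertical above 0.785 rad).
It also fails if it takes over 131 s, if anything falls off the work surface, if the arm or the gripper's body presses on something with over 40 N, if the wrist force passes 120 N, or if a joint passes its speed limit or range.

### The arm

A 6-joint arm with a two-finger parallel gripper is mounted at the origin on the work surface. World frame = base frame: x ahead of the robot, y to its left, z up, the work surface at z = 0. Lengths are in m, angles in degrees, forces in N, time in s.
With the tool pointing down it reaches from about 0.4 to 0.825 m from the base axis. Payload 7 kg.
Tool frame: the origin (TCP) lies at the very end of the fingers, on their centre line; the grasp point (between the pads) lies r.pinch_z behind it (r.pinch_z is the distance from the TCP to the grasp point, in m); z points along the fingers, y is the direction in which the jaws open and shut (so a half turn about z gives the same grasp; the last joint's range is limited). The gripper opens to 88 mm and grips with 3 to 60 N. Pads are 19 mm wide; open, the fingers measure 130 mm over their backs; the gripper's body (78 mm by 193 mm) begins 47 mm behind the grasp point.
Start: joints at [-60.671, 20.546, 0.682, 0, -70.136, -16.507], TCP at [0.15, -0.658, 0.227] pointing down, gripper open.
Joint ranges: [-176.03, 176.03], [-82.01, 121.73], [-58.28, 71.71], [-173.87, 95.51], [-174.79, -0.11], [-173.66, 173.66]. Speed limits (degrees/s): [136.94, 136.94, 172.46, 180, 180, 180].

### API

Orientations are given as [roll, pitch, yaw] about the fixed x, y, z axes, in that order (R = Rz(yaw) Ry(pitch) Rx(roll)).
In Python, from plant import r gives the robot as it stands. The module is installed in compiled form; this text tells all that it offers.
- The arm moves only by the tool servo_tool, never from a script. Its argument "steps" is a list of rows, each a list of 5 numbers: the finger opening in cm, from 0 to 8.76, then the shift along the tool's x, y, z in cm, then the turn about the tool's z in degrees. In form: [[fingers, x, y, z, spin], ...]. A call has 1 to 8 rows; each row shifts and turns the commanded pose from where the row before left it, along the tool's axes as they then stand; what a row does not reach is not made up. A row lasts 1/8 s, in which the tool goes at most 62.5 mm and 10.7 degrees, less where a joint would pass 70% of its speed; a pose out of reach is approached as far as the arm can. A call with a gripper value outside its range is refused whole. The fingers move at their own pace and stop on an object; "squeeze" is the grip in N (left out, the last holds). Time passes only in rows, so rows that do not move let the fingers close. It gives the time, the measured TCP pose, the force and the opening at its end, in the units of the state.
- r.get_state(): the state, without advancing time (a new reading comes with each control period).
- r.capture(name): name is "scene" or "top" or "wrist"; returns the picture (420x560x3 uint8, red, green, blue); there is no depth.
- r.calibration(name): a dict with "K" (3x3 intrinsics, pixels), "dist_coeffs" ([k1, k2, p1, p2, k3] as OpenCV has them; the pictures are not rectified), "rvec" (rotation vector, rad) and "tvec" (3), from world to camera coordinates, as OpenCV has them; the wrist camera has in their place "tool_from_camera" (4x4, takes a point from camera to tool coordinates, whose origin is the TCP and whose axes are the flange's). Camera axes: x right, y down, z forward; pixel columns grow to the right and rows downward; lengths in m; the calibration is good to about 2 mm. A picture is of the moment at which its call begins: read the wrist's pose just before it. calibration takes no time and is no camera call.
- r.close_job(): hands the job in, once; it reports no verdict.
The state is a dict: "time_s": time; "joints": joint angles; "qd": joint speeds; "joint_torque": joint torques, N m; "tcp_pos": TCP position; "eef_rot": TCP orientation; "contact_force": force on the tool from outside, world axes, zero at the start; "moment": the same for the moment, N m; "gripper_width": finger opening in m.
Only numpy, scipy, OpenCV 4.12 (cv2) and the standard library are available. Lean on these libraries where they do the work, as an engineer would, in place of code of your own. Each camera call takes 0.05 s, during which the arm holds its last target.

## Working session

There is one attempt and no reset: what is moved stays moved. The work goes in short steps, Python scripts to look and compute and a tool call to move; the robot and the scene stay as the last step left them, time stands still between calls to the robot, and variables do not carry over. Pictures are saved under pics/ and viewed, and the job is handed in when it is done.

Besides the shell and the picture viewer there is one more tool, called as name(argument=value, ...) on one line, values as JSON. servo_tool: Moves the arm, as the interface text tells. Its arguments: {"type":"object","properties":{"steps":{"type":"array","items":{"type":"array","items":{"type":"number"}}},"squeeze":{"type":"number"}},"required":["steps"]}

```bash
mkdir -p pics; ls
python3 - <<'E'
from plant import r
import cv2
print(r.get_state(), r.pinch_z)
for n in ["scene","top","wrist"]:
    im=r.capture(n); cv2.imwrite(f"pics/{n}0.png",im[:,:,::-1])
    c=r.calibration(n); print(n,c)
E
```

```text
pics
{'time_s': 0.0, 'joints': array([-6.06700374e+01,  2.05929956e+01,  6.34112697e-01, -2.01858130e-02,
       -7.01369349e+01, -1.65076215e+01]), 'qd': array([-0.02659668,  0.00240632, -0.03417957,  0.02874728,  0.01556549,
       -0.11011725]), 'joint_torque': array([ 7.57156317e-05, -5.82728899e+01,  2.93047071e+01,  6.99722975e+00,
        7.13873509e-03, -1.38826963e-04]), 'tcp_pos': array([ 0.14967346, -0.65769039,  0.22560745]), 'eef_rot': array([ 1.79902739e+02, -9.03490063e-03, -1.67184526e+02]), 'contact_force': array([ 0.23461981, -0.12311244, -0.24234459]), 'moment': array([ 0.02020158, -0.00128713, -0.0127178 ]), 'gripper_width': 0.08802653714309157} 0.0188
scene {'K': array([[414.06986819,   0.        , 272.22538936],
       [  0.        , 414.06986819, 204.06576006],
       [  0.        ,   0.        ,   1.        ]]), 'dist_coeffs': array([-0.06220464,  0.        ,  0.        ,  0.        ,  0.        ]), 'rvec': array([ 2.18450724,  1.15163516, -0.45316137]), 'tvec': array([-0.30311049, -0.26296573,  1.25974523])}
top {'K': array([[418.58321484,   0.        , 281.1
[... 232 characters left out ...]
2.13390714,  0.12742242]), 'tvec': array([-0.00595954,  0.51385224,  1.02033824])}
wrist {'K': array([[328.29206231,   0.        , 283.53598507],
       [  0.        , 328.29206231, 207.10673184],
       [  0.        ,   0.        ,   1.        ]]), 'dist_coeffs': array([-0.00391517,  0.        ,  0.        ,  0.        ,  0.        ]), 'tool_from_camera': array([[ 1.23396361e-03, -9.52220177e-01, -3.05409908e-01,
         8.33946966e-02],
       [ 9.99999136e-01,  1.03691474e-03,  8.07411298e-04,
         1.51349552e-04],
       [-4.52149293e-04, -3.05410641e-01,  9.52220634e-01,
        -1.56497005e-01],
       [ 0.00000000e+00,  0.00000000e+00,  0.00000000e+00,
         1.00000000e+00]])}
```

View pics/top0.png

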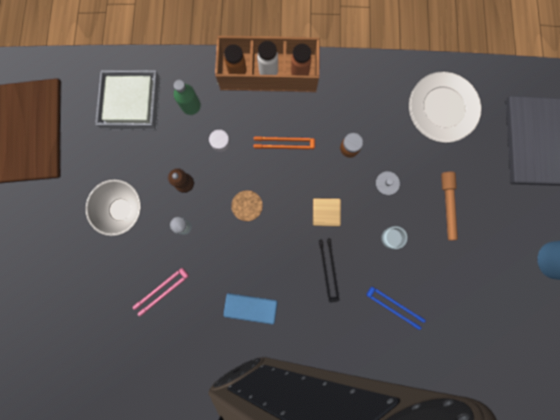

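View pics/scene0.png

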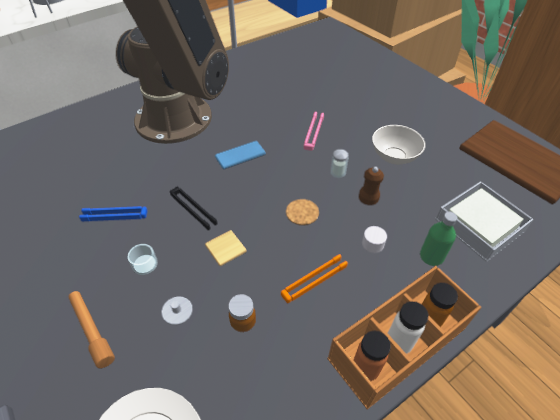

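View pics/wrist0.png

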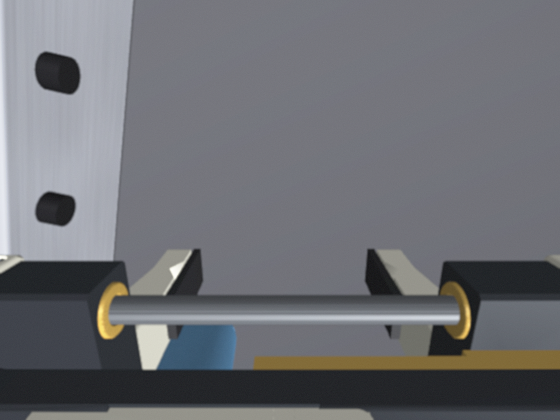

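The top view shows the following. Ramekin candidates: the glass ramekin (394,237), the big grey bowl (113,208), which is too large, and the tin (219,139). Tongs candidates: orange (284,143), pink (160,292), black (329,270) and blue (397,308); the orange roller (450,205) isn't tongs. Mill (180,178), not the green bottle (186,95). Shaker (180,225), not the white-filled jar in the crate (268,55). Lid (388,183), amber jar (352,145), coaster (247,206), board (327,212). I choose orange tongs, the clear ramekin, the brown mill and the small shaker.

```bash
cat > h.py <<'E'
import numpy as np, cv2
from plant import r
def cam(n,st=None):
    c=r.calibration(n)
    if 'rvec' in c:
        R=cv2.Rodrigues(np.array(c['rvec']))[0]; t=np.array(c['tvec']).ravel()
        return c['K'],c['dist_coeffs'],R.T,-R.T@t
    from scipy.spatial.transform import Rotation as Ro
    T=np.eye(4);T[:3,:3]=Ro.from_euler('xyz',st['eef_rot'],degrees=True).as_matrix();T[:3,3]=st['tcp_pos']
    M=T@c['tool_from_camera']; return c['K'],c['dist_coeffs'],M[:3,:3],M[:3,3]
def ray(n,px,z,st=None):
    K,d,R,o=cam(n,st); u=cv2.undistortPoints(np.array([[px]],float),K,d)[0,0]
    v=R@np.array([u[0],u[1],1]); return o+v*(z-o[2])/v[2]
def proj(n,p,st=None):
    K,d,R,o=cam(n,st); return cv2.projectPoints(np.array([p],float),cv2.Rodrigues(R.T)[0],-R.T@o,K,d)[0][0,0]
def blob(im,mask,box):
    x0,y0,x1,y1=box; m=np.zeros(mask.shape,np.uint8); m[y0:y1,x0:x1]=mask[y0:y1,x0:x1]
    n,l,s,c=cv2.connectedComponentsWithStats(m); i=1+np.argmax(s[1:,4]); return c[i],s[i],(l==i)
E
python3 - <<'E'
from h import *
im=cv2.imread('pics/top0.png')
def crop(x0,y0,x1,y1,k): return cv2.resize(im[y0:y1,x0:x1],None,fx=k,fy=k,interpolation=cv2.INTER_CUBIC)
cv2.imwrite('pics/c1.png',crop(150,120,300,245,5))
cv2.imwrite('pics/c2.png',crop(270,120,420,260,4))
hsv=cv2.cvtColor(im,cv2.COLOR_BGR2HSV)
sat=((hsv[...,1]>90)&(hsv[...,2]>60)).astype(np.uint8)
br=(hsv[...,2]>95).astype(np.uint8)
for nm,m,b,z in [('coaster',sat,(225,185,270,228),.006),('board',sat,(305,192,350,232),.010),('tongs',sat,(245,128,325,158),.018),
  ('lid',br,(370,166,405,200),.012),('ram',br,(376,220,412,255),.042),('tin',br,(205,126,232,154),.035)]:
    c,s,l=blob(im,m,b); p=ray('top',c,z); print(nm,c.round(1),s,p.round(4))
    if nm=='tongs':
        ys,xs=np.nonzero(l); print(cv2.minAreaRect(np.c_[xs,ys].astype(np.float32)))
        print(ray('top',(254,c[1]),.018),ray('top',(315,c[1]),.018))
E
```

```text
coaster [246.5 205.4] [232 191  30  30 728] [0.5251 0.0955 0.006 ]
board [326.2 211.8] [313 199  28  27 722] [ 0.5129 -0.1093  0.01  ]
tongs [284.2 142.5] [253 136  62  14 561] [0.6906 0.0022 0.018 ]
((283.5, 142.5), (61.21588134765625, 12.184855461120605), 1.1934894323349)
[0.68884222 0.0806294  0.018     ] [ 0.69255585 -0.07780227  0.018     ]
lid [387.4 182.7] [375 171  26  25 497] [ 0.5922 -0.2674  0.012 ]
ram [394.3 237.3] [381 225  27  25 519] [ 0.4495 -0.2761  0.042 ]
tin [218.4 139.4] [208 128  22  24 410] [0.6904 0.1709 0.035 ]
```

```bash
sleep 1
```

```text
(no output)
```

View pics/c1.png

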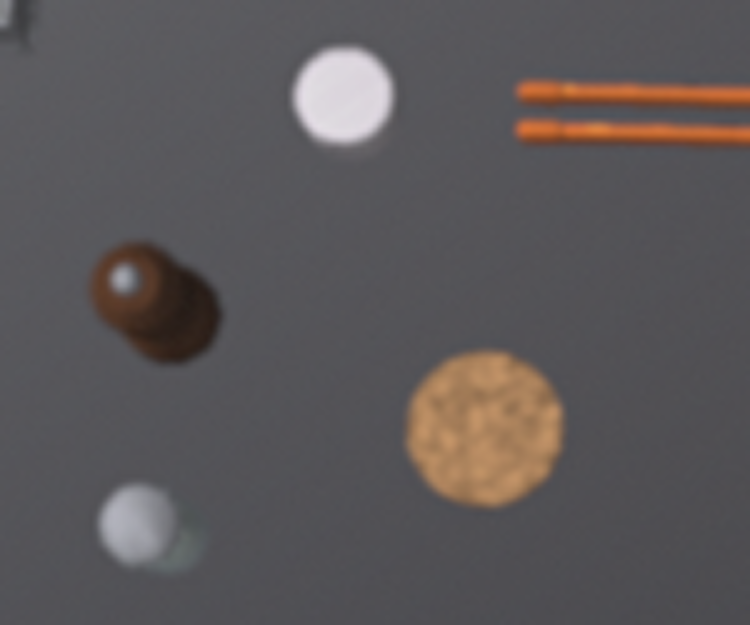

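View pics/c2.png

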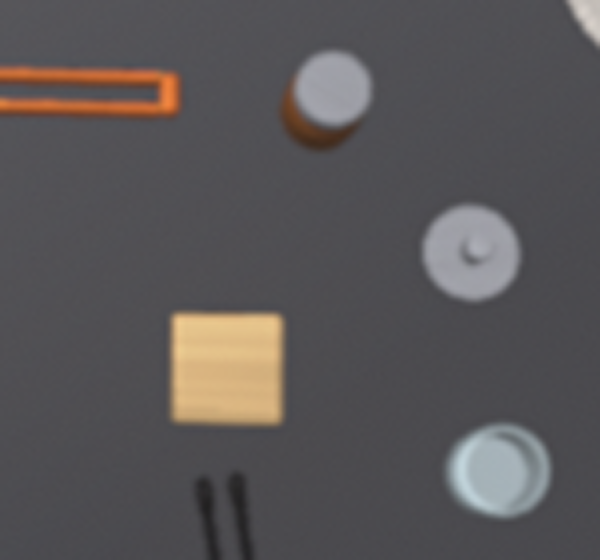

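Run:
```python
from h import *
for n,px,z in [('millball',(174.8,175.4),.102),('millhead',(176.8,177.4),.082),('millfoot',(184.4,182.8),.006),('shakerdome',(177.6,225),.06),('jarcap',(353.2,142.2),.065),('lidknob',(389.3,181.3),.032),('lid',(387.4,182.7),.008),('crate',(266,90),0),('blacktip',(321,240),.0),('bowl edge',(140,208),.05)]:
    p=ray('top',px,z); print(n,p.round(4), proj('scene',p).round(1))
for n,p in [('coaster',(.5251,.0955,.006)),('board',(.5129,-.1093,.01)),('ram',(.4495,-.2761,.042)),('tin',(.6904,.1709,.035)),('tongs',(.6906,.0022,.018))]:print(n,proj('scene',p).round(1))
im=cv2.imread('pics/scene0.png'); cv2.imwrite('pics/s1.png',cv2.resize(im[100:350,100:420],None,fx=2.5,fy=2.4,interpolation=cv2.INTER_CUBIC))
```

```text
millball [0.5809 0.2604 0.102 ] [374.4 167.6]
millhead [0.58   0.2605 0.082 ] [372.7 173.5]
millfoot [0.5808 0.2594 0.006 ] [367.5 195.8]
shakerdome [0.4662 0.2579 0.06  ] [339.5 154.4]
jarcap [ 0.6823 -0.1694  0.065 ] [239.3 303.5]
lidknob [ 0.5921 -0.2673  0.032 ] [174.4 302.6]
lid [ 0.593  -0.2685  0.008 ] [176.4 308.9]
crate [0.8407 0.0545 0.    ] [379.9 320.4]
blacktip [ 0.441  -0.0979  0.    ] [214.5 225.2]
bowl edge [0.507  0.3573 0.05  ] [378.5 151.4]
coaster [301.4 210.3]
board [225.  245.3]
ram [141.2 252.5]
tin [373.9 233.6]
tongs [313.2 275.2]
```

```bash
sleep 1
```

```text
(no output)
```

View pics/s1.png

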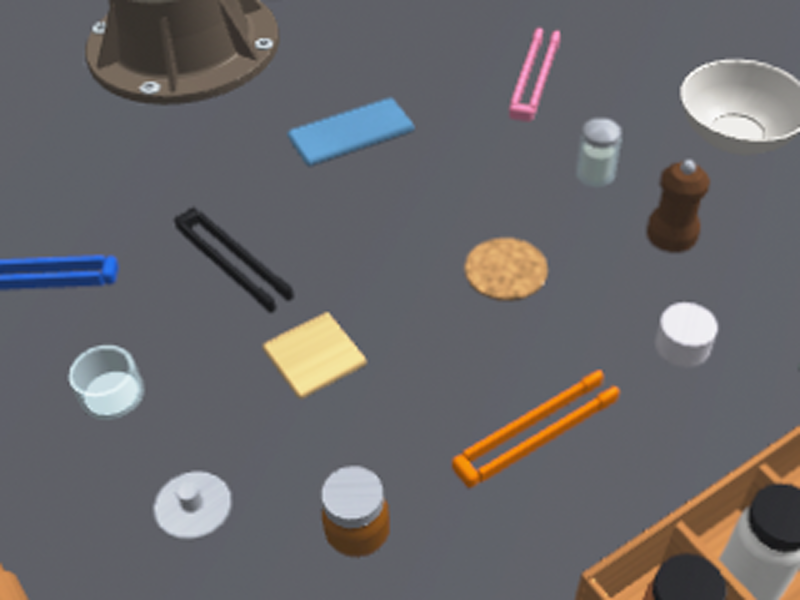

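```bash
cat >> h.py <<'E'
def go(x,y,z,yaw):
    "spin first, then translation in the turned tool frame (cm)"
    s=r.get_state(); d=np.array([x,y,z])-s['tcp_pos']; a=np.radians(yaw)
    spin=(s['eef_rot'][2]-yaw+180)%360-180
    tx=np.array([np.cos(a),np.sin(a)]); ty=np.array([np.sin(a),-np.cos(a)])
    print('t',round(s['time_s'],2),'pos',s['tcp_pos'].round(4),'rot',s['eef_rot'].round(2),'w',round(s['gripper_width'],4))
    print(' spin %.1f | x %.2f y %.2f z %.2f'%(spin,100*d[:2]@tx,100*d[:2]@ty,-100*d[2]))
E
python3 -c "
from h import *
go(.6906,.0022,.20,-88.65)"
```

```text
t 0.15 pos [ 0.1497 -0.6578  0.2259] rot [ 1.7993e+02 -1.0000e-02 -1.6718e+02] w 0.0875
 spin -78.5 | x -64.71 y -55.63 z 2.59
```

servo_tool(steps=[[8.7,0,0,0,-9.8],[8.7,0,0,0,-9.8],[8.7,0,0,0,-9.8],[8.7,0,0,0,-9.8],[8.7,0,0,0,-9.8],[8.7,0,0,0,-9.8],[8.7,0,0,0,-9.8],[8.7,0,0,0,-9.8]], squeeze=15)

```text
time_s: 1.15
tcp_pos: [0.1497, -0.658, 0.2262]
eef_rot: [180.0, 0.0, -88.5]
contact_force: [0.2, -0.0, 0.0]
gripper_width: 0.0868
```

```bash
python3 -c "
from h import *
go(.6906,.0022,.20,-88.65)"
```

```text
t 1.15 pos [ 0.1497 -0.658   0.2262] rot [ 1.7999e+02  4.0000e-02 -8.8460e+01] w 0.0868
 spin 0.2 | x -64.72 y -55.63 z 2.62
```

servo_tool(steps=[[8.7,-4,-3.45,0,0],[8.7,-4,-3.45,0,0],[8.7,-4,-3.45,0,0],[8.7,-4,-3.45,0,0],[8.7,-4,-3.45,0,0],[8.7,-4,-3.45,0,0],[8.7,-4,-3.45,0,0],[8.7,-4,-3.45,0,0]])

```text
time_s: 2.15
tcp_pos: [0.4197, -0.3308, 0.2266]
eef_rot: [-180.0, 0.0, -88.8]
contact_force: [1.5, -0.6, -0.6]
gripper_width: 0.087
```

servo_tool(steps=[[8.7,-4,-3.45,0,0],[8.7,-4,-3.45,0,0],[8.7,-4,-3.45,0,0],[8.7,-4,-3.45,0,0],[8.7,-4,-3.45,0,0],[8.7,-4,-3.45,0,0],[8.7,-4,-3.45,0,0],[8.7,0,0,0,0]])

```text
time_s: 3.15
tcp_pos: [0.6559, -0.0444, 0.2251]
eef_rot: [179.9, -0.0, -88.6]
contact_force: [-0.9, -0.5, 0.0]
gripper_width: 0.0873
```

```bash
python3 -c "
from h import *
go(.6906,.0022,.20,-88.65)
s=r.get_state(); im=r.capture('wrist'); cv2.imwrite('pics/w1.png',im[:,:,::-1])"
```

```text
t 3.15 pos [ 0.6559 -0.0444  0.2251] rot [179.92  -0.   -88.6 ] w 0.0873
 spin 0.0 | x -4.57 y -3.58 z 2.51
```

View pics/w1.png

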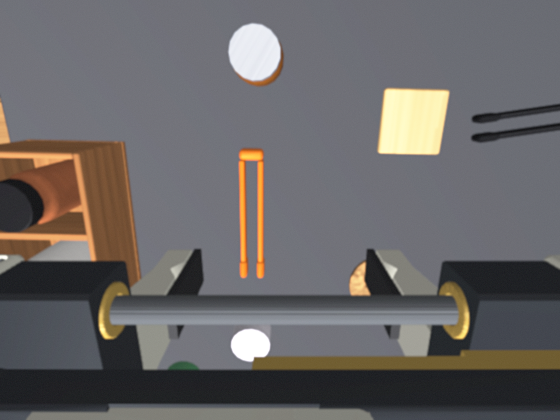

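The wrist view shows the orange tongs from their joined end (251,154) to the tips (252,270), the board (413,122), the jar cap (255,52), the tin (250,344) and black tongs at the right.

```bash
python3 -c "
from h import *
s=r.get_state()
im=cv2.imread('pics/w1.png');hsv=cv2.cvtColor(im,cv2.COLOR_BGR2HSV)
m=((hsv[...,1]>150)&(hsv[...,2]>80)).astype(np.uint8)
c,st,l=blob(im,m,(220,140,290,285)); print(c,st)
a=ray('wrist',(251.5,154),.018,s);b=ray('wrist',(252,271),.02,s);print('tongs',a,b,(a+b)/2, np.linalg.norm(a-b))
print('ends', ray('wrist',(251.5,149),.018,s),ray('wrist',(252,277.5),.02,s))
print('board',ray('wrist',(413,122),.01,s)); print('jar',ray('wrist',(255,52),.065,s)); print('tin',ray('wrist',(250,344),.035,s))"
```

```text
[250.81015038 209.17042607] [ 239  149   25  129 1596]
tongs [ 0.69016071 -0.0729165   0.018     ] [0.69011589 0.07102411 0.02      ] [ 0.6901383  -0.00094619  0.019     ] 0.14395451847656993
ends [ 0.69013263 -0.07841775  0.018     ] [0.69016033 0.08008004 0.02      ]
board [ 0.51322487 -0.11119915  0.01      ]
jar [ 0.68229494 -0.16996004  0.065     ]
tin [0.69181013 0.16768128 0.035     ]
```

servo_tool(steps=[[8.7,-2.3,-1.8,0,0],[8.7,-2.2,-1.75,2,0],[6,0,0,4,0],[6,0,0,4,0],[6,0,0,4,0],[6,0,0,4,0],[6,0,0,0,0],[6,0,0,0,0]])

```text
time_s: 4.2
tcp_pos: [0.6897, -0.002, 0.0483]
eef_rot: [-179.9, -0.0, -88.8]
contact_force: [-0.2, 0.7, 0.1]
gripper_width: 0.0605
```

```bash
python3 -c "
from h import *
go(.6904,.001,.004,-89)
s=r.get_state(); im=r.capture('wrist'); cv2.imwrite('pics/w2.png',im[:,:,::-1])"
```

```text
t 4.2 pos [ 0.6897 -0.002   0.0483] rot [-1.7991e+02 -1.0000e-02 -8.8790e+01] w 0.0605
 spin 0.2 | x -0.30 y -0.08 z 4.43
```

View pics/w2.png

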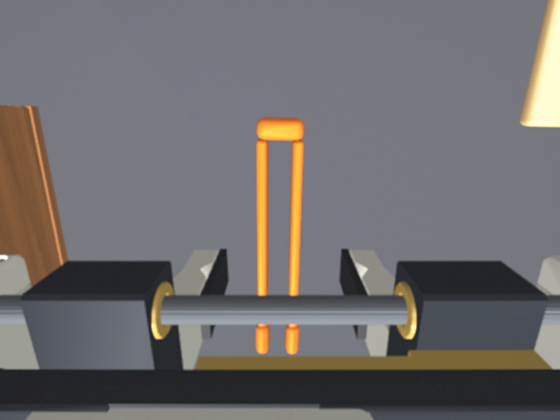

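Tongs at columns 257–302 lie between the pads (inner edges at 225 and 342). I go down and close.

servo_tool(steps=[[6,-0.3,0,2.2,0],[6,0,0,2.2,0],[6,0,0,0,0],[1.5,0,0,0,0],[1.5,0,0,0,0],[1.5,0,0,0,0],[1.5,0,0,0,0],[1.5,0,0,0,0]], squeeze=20)

```text
time_s: 5.25
tcp_pos: [0.6893, 0.0016, 0.0032]
eef_rot: [-179.9, 0.0, -88.8]
contact_force: [0.2, -0.1, 4.0]
gripper_width: 0.0271
```

servo_tool(steps=[[1.5,0,0,0,0],[1.5,0,0,-2,0],[1.5,0,0,-4,0],[1.5,0,0,0,0]])

```text
time_s: 5.75
tcp_pos: [0.6912, 0.0019, 0.0672]
eef_rot: [-179.6, 0.0, -88.7]
contact_force: [1.0, -0.2, 0.1]
gripper_width: 0.0269
```

```bash
python3 -c "
from h import *
go(.519,-.0075,.06,180)
s=r.get_state(); im=r.capture('wrist'); cv2.imwrite('pics/w3.png',im[:,:,::-1])"
```

```text
t 5.75 pos [0.6912 0.0019 0.0672] rot [-1.7964e+02  5.0000e-02 -8.8740e+01] w 0.0269
 spin 91.3 | x 17.22 y -0.94 z 0.72
```

View pics/w3.png

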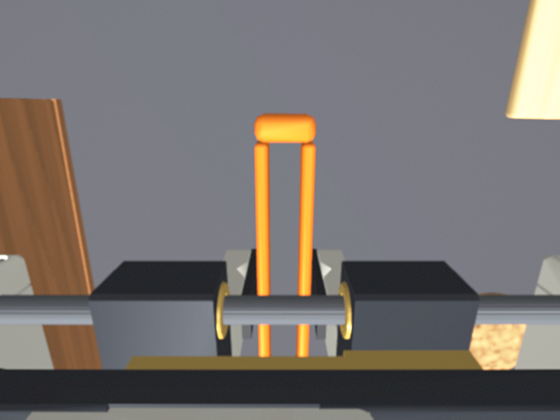

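servo_tool(steps=[[1.5,0,0,-5,0],[1.5,0,0,0,10.2],[1.5,0,0,0,10.2],[1.5,0,0,0,10.2],[1.5,0,0,0,10.2],[1.5,0,0,0,10.2],[1.5,0,0,0,10.2],[1.5,0,0,0,10.2]])

```text
time_s: 6.8
tcp_pos: [0.688, 0.0014, 0.1116]
eef_rot: [180.0, -0.1, -160.5]
contact_force: [-0.2, 1.0, -0.8]
gripper_width: 0.0267
```

servo_tool(steps=[[1.5,0,0,0,10],[1.5,0,0,0,9.9],[1.5,4.3,-0.2,0,0],[1.5,4.3,-0.2,0,0],[1.5,4.3,-0.3,0,0],[1.5,4.3,-0.2,0,0],[1.5,0,0,3,0],[1.5,0,0,0,0]])

```text
time_s: 7.8
tcp_pos: [0.5147, -0.0078, 0.0811]
eef_rot: [-179.9, -0.2, 179.9]
contact_force: [0.0, 0.2, -0.6]
gripper_width: 0.0268
```

```bash
python3 -c "
from h import *
go(.519,-.0075,.006,180)
s=r.get_state(); im=r.capture('wrist'); cv2.imwrite('pics/w4.png',im[:,:,::-1])"
```

```text
t 7.8 pos [ 0.5147 -0.0078  0.0811] rot [-179.94   -0.23  179.91] w 0.0268
 spin -0.1 | x -0.43 y 0.03 z 7.51
```

View pics/w4.png

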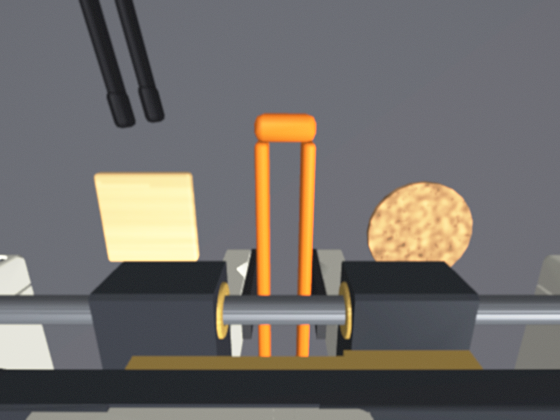

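servo_tool(steps=[[1.5,-0.4,0,3,0],[1.5,0,0,3,0],[1.5,0,0,1.2,0],[1.5,0,0,0.5,0],[1.5,0,0,0,0],[5,0,0,0,0],[5,0,0,0,0],[5,0,0,0,0]])

```text
time_s: 8.85
tcp_pos: [0.5211, -0.0072, 0.006]
eef_rot: [180.0, 0.0, 179.9]
contact_force: [0.0, 0.4, 0.1]
gripper_width: 0.0482
```

servo_tool(steps=[[5,0,0,-2,0],[5,0,0,-4,0],[5,0,0,-5,0],[8.7,0,0,-5,0],[8.7,0,0,0,0]])

```text
time_s: 9.48
tcp_pos: [0.5233, -0.0067, 0.17]
eef_rot: [179.9, 0.5, 180.0]
contact_force: [-0.2, 0.4, -0.9]
gripper_width: 0.0646
```

```bash
python3 -c "
from h import *
go(.4662,.2579,.15,180)
im=r.capture('wrist'); cv2.imwrite('pics/w5.png',im[:,:,::-1])"
```

```text
t 9.47 pos [ 0.5233 -0.0067  0.17  ] rot [179.88   0.47 179.96] w 0.0646
 spin -0.0 | x 5.71 y 26.46 z 2.00
```

View pics/w5.png

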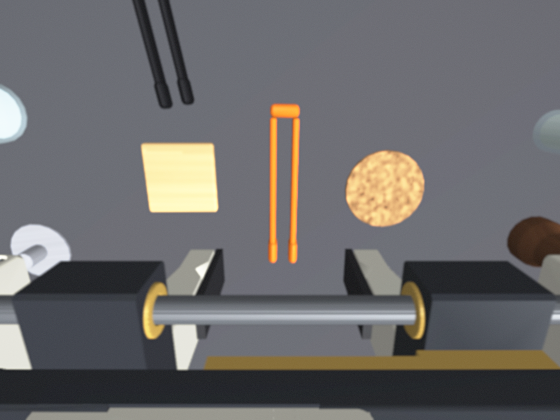

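Tongs released lying straight at (285,105)–(283,262), between the board (181,178) and the coaster (385,188). Measuring these here.

```bash
python3 -c "
from h import *
s=r.get_state()
im=cv2.imread('pics/w5.png');hsv=cv2.cvtColor(im,cv2.COLOR_BGR2HSV)
m=((hsv[...,1]>80)&(hsv[...,2]>80)).astype(np.uint8)
for n,b,z in [('board',(130,130,230,220),.01),('coaster',(335,140,435,240),.006)]:
    c,st,l=blob(im,m,b); print(n,c.round(1),st,ray('wrist',c,z,s).round(4))
print('ends',ray('wrist',(285.5,104),.018,s).round(4),ray('wrist',(283,262.5),.02,s).round(4))"
```

```text
board [176.2 160.5] [141 143  77  69 759] [ 0.4926 -0.1095  0.01  ]
coaster [384.3 187.9] [ 345  150   79   77 4702] [0.5209 0.0945 0.006 ]
ends [ 0.4408 -0.0046  0.018 ] [ 0.5965 -0.0069  0.02  ]
```

servo_tool(steps=[[8.7,1,4.4,0,0],[8.7,1,4.4,0,0],[8.7,1,4.4,0,0],[8.7,1,4.4,0,0],[8.7,0.8,4.4,0,0],[8.7,0.6,4.4,0,0],[8.7,0,0,0,0],[8.7,0,0,0,0]])

```text
time_s: 10.52
tcp_pos: [0.4664, 0.2562, 0.1643]
eef_rot: [-179.9, -0.1, 180.0]
contact_force: [-0.3, 0.1, 0.5]
gripper_width: 0.0871
```

```bash
python3 -c "
from h import *
go(.4662,.2579,.03,180)
im=r.capture('wrist'); cv2.imwrite('pics/w6.png',im[:,:,::-1])"
```

```text
t 10.53 pos [0.4664 0.2562 0.1643] rot [-1.7990e+02 -1.0000e-01  1.7995e+02] w 0.0871
 spin -0.0 | x 0.02 y 0.17 z 13.43
```

View pics/w6.png

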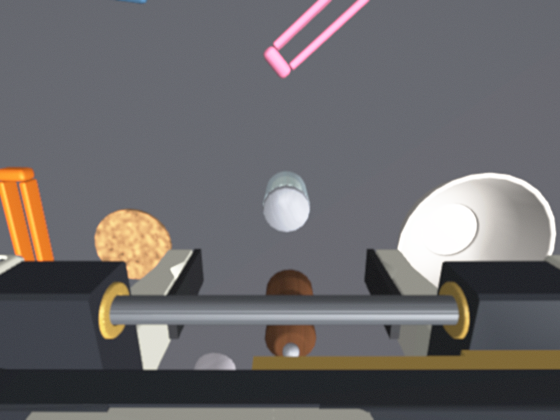

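```bash
python3 -c "
from h import *
s=r.get_state()
print(ray('wrist',(286.5,209),.058,s).round(4),ray('wrist',(285,188),.02,s).round(4), ray('wrist',(289.5,292),.006,s).round(4), ray('wrist',(291,351),.101,s).round(4))
print(proj('wrist',(.4662,.2579,.06),s),proj('wrist',(.4862,.2579,.0),s),proj('wrist',(.4462,.2579,.0),s))"
```

```text
[0.4692 0.2586 0.058 ] [0.4606 0.2574 0.02  ] [0.582  0.2625 0.006 ] [0.5775 0.2622 0.101 ]
[285.72675169 206.36996689] [285.36973091 207.30156938] [285.42232967 168.82867973]
```

Shaker at (286,205) is agreed by both cameras at about (0.467, 0.258). Grasping.

servo_tool(steps=[[8.7,0,0.2,3,0],[8.7,0,0,4,0],[8.7,0,0,4,0],[8.7,0,0,3,0],[8.7,0,0,0,0],[3,0,0,0,0],[3,0,0,0,0],[3,0,0,0,0]])

```text
time_s: 11.58
tcp_pos: [0.4677, 0.2593, 0.0267]
eef_rot: [179.9, 0.1, 179.9]
contact_force: [0.6, -0.5, -0.4]
gripper_width: 0.0623
```

servo_tool(steps=[[3,0,0,0,0],[3,0,0,0,0],[3,0,0,-2,0],[3,0,0,-4,0],[3,0,0,-5,0],[3,0,0,0,0]])

```text
time_s: 12.32
tcp_pos: [0.469, 0.2606, 0.1395]
eef_rot: [179.7, 0.3, 180.0]
contact_force: [-0.9, -0.5, -1.4]
gripper_width: 0.0391
```

```bash
python3 -c "
from h import *
go(.604,.095,.1356,180)
im=r.capture('wrist'); cv2.imwrite('pics/w7.png',im[:,:,::-1])"
```

```text
t 12.32 pos [0.469  0.2606 0.1395] rot [179.71   0.31 179.97] w 0.0391
 spin -0.0 | x -13.50 y -16.56 z 0.39
```

View pics/w7.png

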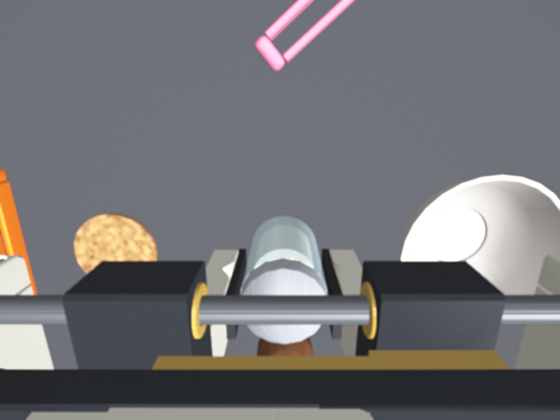

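servo_tool(steps=[[3,0,-4.1,0,0],[3,-1,-4.1,0,0],[3,-3,-4.1,0,0],[3,-4,-4.2,0,0],[3,-5.3,0,0,0],[3,0,0,0,0],[3,0,0,4,0],[3,0,0,0,0]])

```text
time_s: 13.38
tcp_pos: [0.5965, 0.0925, 0.0916]
eef_rot: [-179.8, -0.5, 179.9]
contact_force: [-0.4, -0.7, -0.6]
gripper_width: 0.0393
```

```bash
python3 -c "
from h import *
go(.604,.095,.028,180)
s=r.get_state();im=r.capture('wrist'); cv2.imwrite('pics/w8.png',im[:,:,::-1])
im=cv2.imread('pics/w8.png');hsv=cv2.cvtColor(im,cv2.COLOR_BGR2HSV)
m=((hsv[...,1]>80)&(hsv[...,2]>80)).astype(np.uint8)
c,st,l=blob(im,m,(200,0,350,230)); print(c.round(1),st,ray('wrist',c,.006,s).round(4))
"
```

```text
t 13.38 pos [0.5965 0.0925 0.0916] rot [-179.83   -0.45  179.88] w 0.0393
 spin -0.1 | x -0.75 y 0.25 z 6.36
[289.2 119.8] [ 235   63  110  114 9830] [0.5246 0.0966 0.006 ]
```

View pics/w8.png

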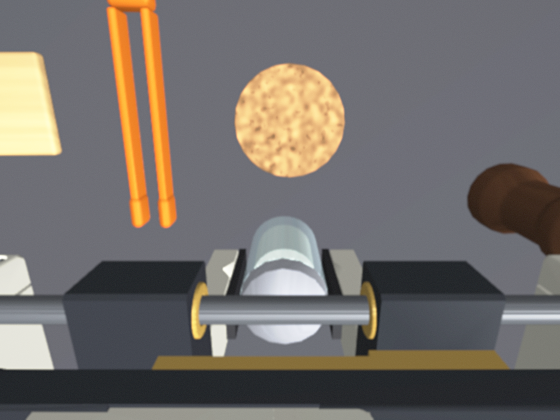

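servo_tool(steps=[[3,-0.8,0.3,2,0],[3,0,0,2.5,0],[3,0,0,1.2,0],[3,0,0,0,0],[3,0,0,0,0]])

```text
time_s: 14.05
tcp_pos: [0.6086, 0.0969, 0.0395]
eef_rot: [180.0, 0.1, 179.9]
contact_force: [0.0, -0.5, -0.9]
gripper_width: 0.0395
```

```bash
python3 -c "
from h import *
go(.605,.096,.0255,180)
print(r.get_state()['contact_force'])"
```

```text
t 14.05 pos [0.6086 0.0969 0.0395] rot [1.7998e+02 7.0000e-02 1.7994e+02] w 0.0395
 spin -0.1 | x 0.36 y -0.09 z 1.40
[ 0.03704985 -0.4833979  -0.90156667]
```

servo_tool(steps=[[3,0.3,0,0.6,0],[3,0,0,0.5,0],[3,0,0,0,0],[3,0,0,0,0]])

```text
time_s: 14.55
tcp_pos: [0.6052, 0.0967, 0.0281]
eef_rot: [180.0, 0.0, 179.9]
contact_force: [-1.7, 0.3, 5.0]
gripper_width: 0.0397
```

```bash
python3 -c "
from h import *
go(.605,.096,.0255,180)
print(r.get_state()['contact_force'])
im=r.capture('scene'); cv2.imwrite('pics/s2.png',im[:,:,::-1])"
```

```text
t 14.55 pos [0.6052 0.0967 0.0281] rot [1.7999e+02 4.0000e-02 1.7994e+02] w 0.0397
 spin -0.1 | x 0.02 y -0.07 z 0.26
[-1.74578335  0.3440877   5.00124767]
```

View pics/s2.png

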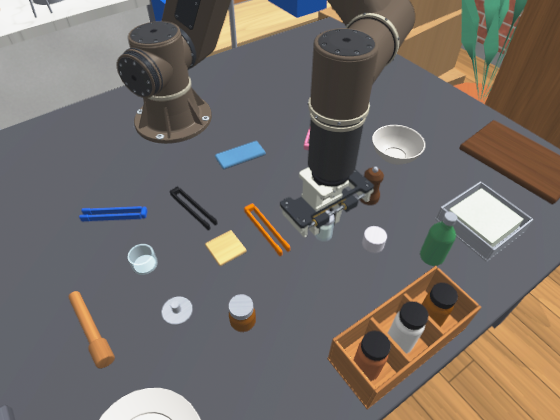

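Contact 5 N: the shaker stands on the counter between coaster and tin (scene, around (325,228)). Release and go up toward the mill.

servo_tool(steps=[[8.7,0,0,0,0],[8.7,0,0,0,0],[8.7,0,0,0,0],[8.7,0,0,0,0],[8.7,0,0,-4,0],[8.7,0,0,-5,0],[8.7,0,0,-5,0],[8.7,0,0,-4,0]])

```text
time_s: 15.6
tcp_pos: [0.6052, 0.0967, 0.2099]
eef_rot: [180.0, 0.1, 179.9]
contact_force: [0.8, 0.4, -0.5]
gripper_width: 0.0867
```

servo_tool(steps=[[8.7,0.6,4.1,0,0],[8.7,0.6,4.1,0,0],[8.7,0.6,4.1,0,0],[8.7,0.6,4.1,0,0],[8.7,0,0,0,0],[8.7,0,0,0,0]])

```text
time_s: 16.35
tcp_pos: [0.581, 0.2606, 0.2073]
eef_rot: [-180.0, -0.0, 180.0]
contact_force: [-1.4, -0.3, -0.1]
gripper_width: 0.0871
```

```bash
python3 -c "
from h import *
go(.581,.261,.031,180)
s=r.get_state();im=r.capture('wrist'); cv2.imwrite('pics/w9.png',im[:,:,::-1])
for z in (0,.05,.102): print(proj('wrist',(.581,.261,z),s))"
```

```text
t 16.35 pos [0.581  0.2606 0.2073] rot [-1.7998e+02 -2.0000e-02  1.7996e+02] w 0.0871
 spin -0.0 | x -0.00 y 0.04 z 17.63
[283.63852907 179.29472563]
[283.66253759 190.64110791]
[283.6963315  206.61325145]
```

View pics/w9.png

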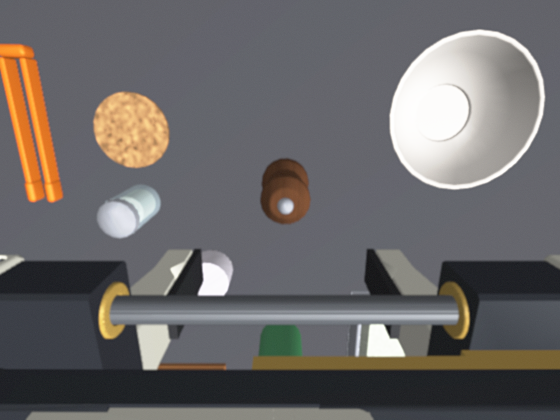

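The ball is at (285.5,206), where predicted. The gripper body sits 47 mm above the grasp point, so I keep TCP at about 0.044 to clear the 104 mm top.

servo_tool(steps=[[8.7,0,0.1,4,0],[8.7,0,0,4,0],[8.7,0,0,4,0],[8.7,0,0,2.5,0],[8.7,0,0,1.5,0],[8.7,0,0,0,0],[8.7,0,0,0,0]])

```text
time_s: 17.27
tcp_pos: [0.5819, 0.2618, 0.0488]
eef_rot: [179.9, 0.1, 179.9]
contact_force: [0.0, -0.3, 0.4]
gripper_width: 0.087
```

```bash
python3 -c "
from h import *
go(.581,.262,.043,180)
print(r.get_state()['contact_force'])
im=r.capture('wrist'); cv2.imwrite('pics/w10.png',im[:,:,::-1])"
```

```text
t 17.27 pos [0.5819 0.2618 0.0488] rot [1.7995e+02 8.0000e-02 1.7992e+02] w 0.087
 spin -0.1 | x 0.09 y 0.02 z 0.58
[ 0.03869275 -0.30384405  0.40090797]
```

View pics/w10.png

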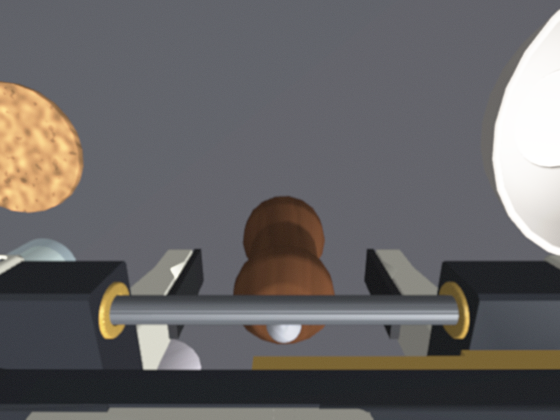

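servo_tool(steps=[[8.7,0,0,0.5,0],[3,0,0,0,0],[3,0,0,0,0],[3,0,0,0,0],[3,0,0,0,0],[3,0,0,0,0],[3,0,0,0,0],[3,0,0,0,0]], squeeze=20)

```text
time_s: 18.32
tcp_pos: [0.5812, 0.2617, 0.0426]
eef_rot: [180.0, 0.0, 179.9]
contact_force: [-0.8, 0.3, 0.3]
gripper_width: 0.0451
```

servo_tool(steps=[[3,0,0,-2,0],[3,0,0,-4,0],[3,0,0,-4,0],[3,0,0,0,0]])

```text
time_s: 18.82
tcp_pos: [0.5828, 0.2627, 0.1461]
eef_rot: [179.8, 0.3, 179.9]
contact_force: [-0.0, -0.1, -1.6]
gripper_width: 0.0447
```

```bash
python3 -c "
from h import *
go(.513,-.110,.15,180)
im=r.capture('wrist'); cv2.imwrite('pics/w11.png',im[:,:,::-1])
im=r.capture('scene'); cv2.imwrite('pics/s3.png',im[60:260,200:460,::-1])"
```

```text
t 18.82 pos [0.5828 0.2627 0.1461] rot [179.8    0.28 179.94] w 0.0447
 spin -0.1 | x 6.98 y -37.27 z -0.39
```

View pics/w11.png

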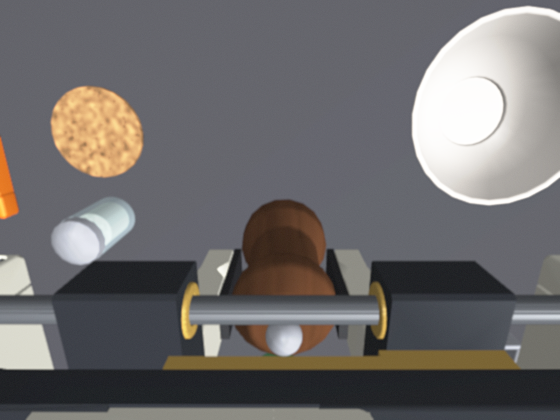

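View pics/s3.png

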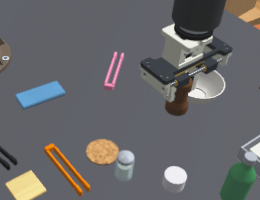

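Mill held upright at its head (45 mm). Carrying it over.

servo_tool(steps=[[3,0.7,-2,0,0],[3,0.8,-4,0,0],[3,0.8,-4,0,0],[3,0.8,-4,0,0],[3,0.8,-4,0,0],[3,0.8,-4,0,0],[3,0.8,-4,0,0],[3,0.8,-4,0,0]])

```text
time_s: 19.92
tcp_pos: [0.5158, -0.0402, 0.1413]
eef_rot: [-180.0, -0.1, 179.9]
contact_force: [0.3, 0.1, -2.4]
gripper_width: 0.0447
```

servo_tool(steps=[[3,0.7,-4,0,0],[3,0,-3,0,0],[3,0,0,0,0],[3,0,0,0,0]])

```text
time_s: 20.42
tcp_pos: [0.5096, -0.1086, 0.1416]
eef_rot: [-180.0, -0.1, 179.9]
contact_force: [-0.1, 0.4, -1.8]
gripper_width: 0.0449
```

```bash
python3 -c "
from h import *
go(.513,-.110,.056,180)
s=r.get_state();im=r.capture('wrist'); cv2.imwrite('pics/w12.png',im[:,:,::-1])
for d in [(-.035,-.035),(-.035,.035)]: print(proj('wrist',(.513+d[0],-.11+d[1],.01),s))"
```

```text
t 20.43 pos [ 0.5096 -0.1086  0.1416] rot [-1.8000e+02 -1.0000e-01  1.7987e+02] w 0.0449
 spin -0.1 | x -0.34 y -0.14 z 8.56
[241.94677662 163.7025147 ]
[321.09036135 163.60912866]
```

View pics/w12.png

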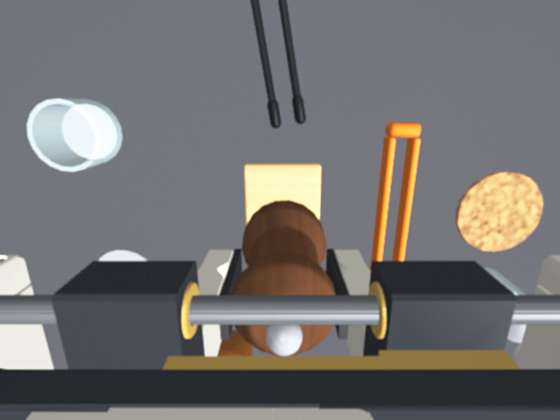

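Board's near edge at (245..321,164) matches the prediction within 2 px. Lowering.

servo_tool(steps=[[3,-0.3,0,3,0],[3,0,0,3,0],[3,0,0,1.8,0],[3,0,0,0,0],[3,0,0,0,0]])

```text
time_s: 21.1
tcp_pos: [0.5142, -0.1078, 0.0652]
eef_rot: [-180.0, 0.0, 180.0]
contact_force: [0.5, 0.1, -1.7]
gripper_width: 0.0449
```

```bash
python3 -c "
from h import *
go(.513,-.109,.0525,180)
print(r.get_state()['contact_force'])"
```

```text
t 21.1 pos [ 0.5142 -0.1078  0.0652] rot [-1.7999e+02  4.0000e-02  1.7998e+02] w 0.0449
 spin -0.0 | x 0.12 y -0.12 z 1.27
[ 0.45619059  0.12155539 -1.7203312 ]
```

servo_tool(steps=[[3,0.1,-0.1,0.7,0],[3,0,0,0.3,0],[3,0,0,0.2,0],[3,0,0,0,0]])

```text
time_s: 21.6
tcp_pos: [0.5128, -0.1093, 0.0526]
eef_rot: [-180.0, 0.0, 179.9]
contact_force: [0.1, 0.3, -2.2]
gripper_width: 0.0447
```

```bash
python3 -c "
from h import *
go(.513,-.109,.0525,180)
print(r.get_state()['contact_force'])"
```

```text
t 21.6 pos [ 0.5128 -0.1093  0.0526] rot [-1.8000e+02  1.0000e-02  1.7992e+02] w 0.0447
 spin -0.1 | x -0.02 y 0.03 z 0.01
[ 0.09334593  0.27256657 -2.19692411]
```

servo_tool(steps=[[3,0,0,0.15,0],[3,0,0,0,0],[3,0,0,0,0]])

```text
time_s: 21.98
tcp_pos: [0.5135, -0.1094, 0.0526]
eef_rot: [-180.0, 0.1, 180.0]
contact_force: [-2.9, 0.4, 12.0]
gripper_width: 0.0447
```

Now standing on the board (12 N). Release slowly and rise.

servo_tool(steps=[[3,0,0,-0.1,0],[5,0,0,0,0],[7,0,0,0,0],[8.7,0,0,0,0],[8.7,0,0,-3,0],[8.7,0,0,-5,0],[8.7,0,0,-5,0],[8.7,0,0,0,0]])

```text
time_s: 22.98
tcp_pos: [0.5152, -0.1092, 0.1863]
eef_rot: [180.0, 0.5, 180.0]
contact_force: [-0.3, 0.3, -1.1]
gripper_width: 0.0869
```

```bash
python3 -c "
from h import *
go(.4495,-.2761,.19,180)
s=r.get_state();im=r.capture('wrist'); cv2.imwrite('pics/w13.png',im[:,:,::-1])
for z in (.01,.06,.112): print(proj('wrist',(.513,-.109,z),s))"
```

```text
t 22.98 pos [ 0.5152 -0.1092  0.1863] rot [179.98   0.45 179.96] w 0.0869
 spin -0.0 | x 6.57 y -16.69 z -0.37
[283.3399869  182.49633441]
[283.35578592 195.99685191]
[283.37873612 215.60480139]
```

View pics/w13.png

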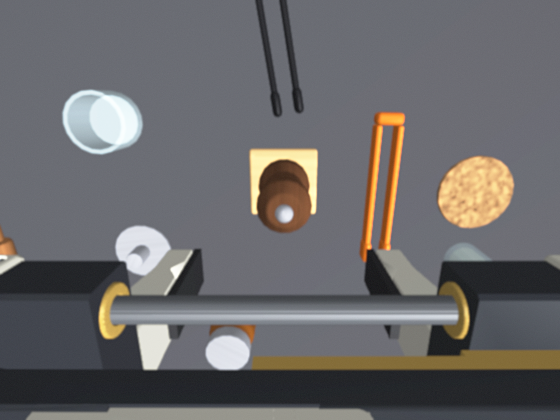

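Mill stands centred on the board (283,195). On to the ramekin at (100,122).

servo_tool(steps=[[8.7,1.3,-3.4,0,0],[8.7,1.3,-3.4,0,0],[8.7,1.3,-3.3,0,0],[8.7,1.3,-3.3,0,0],[8.7,1.3,-3.3,0,0],[8.7,0,0,0,0],[8.7,0,0,0,0]])

```text
time_s: 23.9
tcp_pos: [0.4469, -0.276, 0.181]
eef_rot: [180.0, -0.1, 179.9]
contact_force: [-0.3, 0.8, -0.0]
gripper_width: 0.087
```

```bash
python3 -c "
from h import *
go(.4495,-.2761,.012,180)
s=r.get_state();im=r.capture('wrist'); cv2.imwrite('pics/w14.png',im[:,:,::-1])
for z in (.0,.042):
  for d in [(-.028,0),(.028,0),(0,-.028),(0,.028)]: print(proj('wrist',(.4495+d[0],-.2761+d[1],z),s).round(1))"
```

```text
t 23.9 pos [ 0.4469 -0.276   0.181 ] rot [ 1.7997e+02 -1.0000e-01  1.7988e+02] w 0.087
 spin -0.1 | x -0.26 y -0.01 z 16.90
[283.  161.1]
[283.1 212.5]
[256.6 187.5]
[309.4 187.4]
[283. 169.]
[283.  226.4]
[253.1 198.5]
[312.9 198.4]
```

View pics/w14.png

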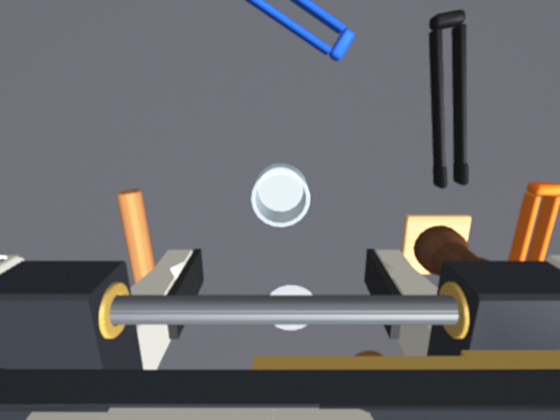

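servo_tool(steps=[[8.7,-0.25,-0.2,4,0],[8.7,0,0,4,0],[8.7,0,0,4,0],[8.7,0,0,3.5,0],[8.7,0,0,0,0],[8.7,0,0,0,0]], squeeze=15)

```text
time_s: 24.7
tcp_pos: [0.4509, -0.278, 0.028]
eef_rot: [-180.0, 0.0, 180.0]
contact_force: [0.4, -0.9, 0.3]
gripper_width: 0.0874
```

```bash
python3 -c "
from h import *
go(.4495,-.278,.012,180)
im=r.capture('wrist'); cv2.imwrite('pics/w15.png',im[:,:,::-1])"
```

```text
t 24.7 pos [ 0.4509 -0.278   0.028 ] rot [-1.7997e+02  4.0000e-02  1.7999e+02] w 0.0874
 spin -0.0 | x 0.14 y -0.00 z 1.60
```

View pics/w15.png

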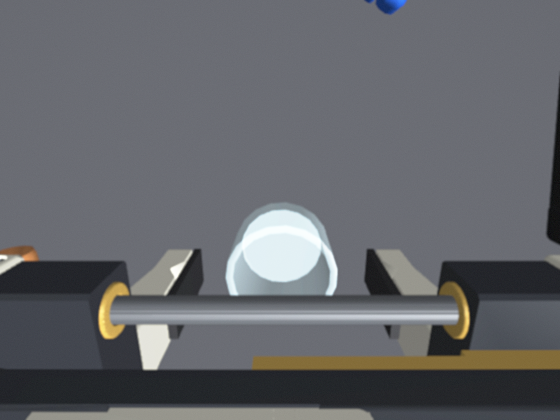

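The ramekin is centred between the fingers (228–337). Closing.

servo_tool(steps=[[8.7,0.1,0,1.1,0],[8.7,0,0,0.2,0],[4.5,0,0,0,0],[4.5,0,0,0,0],[4.5,0,0,0,0],[4.5,0,0,0,0],[4.5,0,0,0,0],[4.5,0,0,0,0]])

```text
time_s: 25.75
tcp_pos: [0.449, -0.2782, 0.0142]
eef_rot: [-180.0, 0.0, 179.9]
contact_force: [-0.2, -0.3, 1.7]
gripper_width: 0.0561
```

servo_tool(steps=[[4.5,0,0,-2,0],[4.5,0,0,-4,0],[4.5,0,0,-5,0],[4.5,0,0,-5,0],[4.5,0,0,0,0]])

```text
time_s: 26.38
tcp_pos: [0.4512, -0.2789, 0.1782]
eef_rot: [-179.9, 0.4, 180.0]
contact_force: [-1.0, -0.5, -1.3]
gripper_width: 0.0562
```

```bash
python3 -c "
from h import *
go(.525,.096,.17,180)
im=r.capture('wrist'); cv2.imwrite('pics/w16.png',im[:,:,::-1])"
```

```text
t 26.38 pos [ 0.4512 -0.2789  0.1782] rot [-179.87    0.43  179.95] w 0.0562
 spin -0.0 | x -7.38 y 37.49 z 0.82
```

View pics/w16.png

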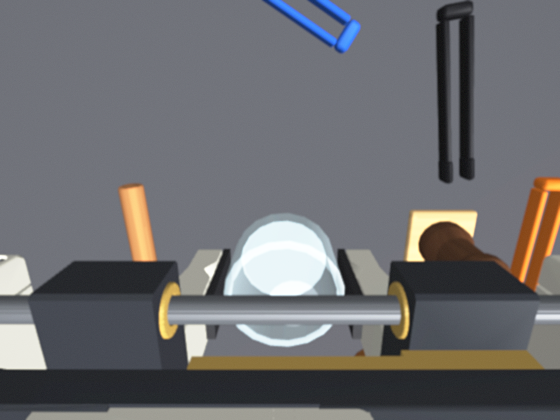

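Ramekin held (56 mm), its underside about 164 mm up, well over the mill. Carrying it.

servo_tool(steps=[[4.5,-0.4,2,0,0],[4.5,-0.8,4,0,0],[4.5,-0.8,4,0,0],[4.5,-0.8,4,0,0],[4.5,-0.8,4,0,0],[4.5,-0.8,4,0,0],[4.5,-0.8,4,0,0],[4.5,-0.8,4,0,0]])

```text
time_s: 27.42
tcp_pos: [0.5085, 0.0229, 0.1725]
eef_rot: [-180.0, -0.1, 179.9]
contact_force: [0.4, -0.5, -0.9]
gripper_width: 0.0563
```

servo_tool(steps=[[4.5,-0.8,4,0,0],[4.5,-0.6,3.5,0,0],[4.5,0,0,0,0],[4.5,0,0,4,0],[4.5,0,0,3,0],[4.5,0,0,0,0],[4.5,0,0,0,0]])

```text
time_s: 28.3
tcp_pos: [0.5237, 0.0964, 0.1046]
eef_rot: [-180.0, 0.0, 179.9]
contact_force: [-0.2, 0.3, -0.4]
gripper_width: 0.0563
```

```bash
python3 -c "
from h import *
go(.525,.096,.020,180)
s=r.get_state();im=r.capture('wrist'); cv2.imwrite('pics/w17.png',im[:,:,::-1])
for d in [(-.04,0),(0,-.04),(0,.04)]: print(proj('wrist',(.525+d[0],.096+d[1],.006),s).round(1))"
```

```text
t 28.3 pos [0.5237 0.0964 0.1046] rot [-1.7998e+02  1.0000e-02  1.7992e+02] w 0.0563
 spin -0.1 | x -0.13 y -0.04 z 8.46
[282.7 161.9]
[233.9 210.5]
[331.6 210.4]
```

View pics/w17.png

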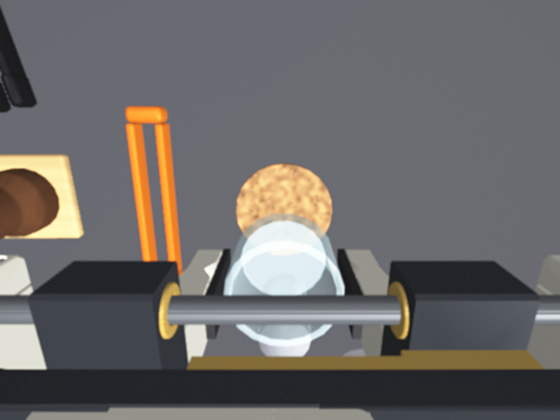

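servo_tool(steps=[[4.5,-0.2,0,3,0],[4.5,0,0,3,0],[4.5,0,0,1.5,0],[4.5,0,0,0,0],[4.5,0,0,0,0]])

```text
time_s: 28.98
tcp_pos: [0.5263, 0.0971, 0.0302]
eef_rot: [180.0, 0.1, 179.9]
contact_force: [-0.6, -0.2, -0.0]
gripper_width: 0.0562
```

```bash
python3 -c "
from h import *
go(.526,.0968,.020,180)"
```

```text
t 28.98 pos [0.5263 0.0971 0.0302] rot [1.7996e+02 9.0000e-02 1.7994e+02] w 0.0562
 spin -0.1 | x 0.03 y -0.03 z 1.02
```

servo_tool(steps=[[4.5,0,0,0.5,0],[4.5,0,0,0.3,0],[4.5,0,0,0,0],[4.5,0,0,0,0]])

```text
time_s: 29.48
tcp_pos: [0.5255, 0.0968, 0.0211]
eef_rot: [180.0, 0.0, 179.9]
contact_force: [0.1, 0.8, -1.7]
gripper_width: 0.0559
```

servo_tool(steps=[[4.5,0,0,0.15,0],[4.5,0,0,0,0],[4.5,0,0,0,0]])

```text
time_s: 29.85
tcp_pos: [0.5257, 0.0968, 0.0202]
eef_rot: [180.0, 0.0, 179.9]
contact_force: [-1.5, 0.1, 5.4]
gripper_width: 0.0562
```

Contact. Release, rise, then travel to the lid.

servo_tool(steps=[[7,0,0,0,0],[8.7,0,0,0,0],[8.7,0,0,0,0],[8.7,0,0,-3,0],[8.7,0,0,-4,0],[8.7,0,0,-5,0],[8.7,0,0,-5,0],[8.7,0,0,0,0]])

```text
time_s: 30.85
tcp_pos: [0.5277, 0.0977, 0.1939]
eef_rot: [179.8, 0.4, 180.0]
contact_force: [0.3, -0.2, -1.4]
gripper_width: 0.0871
```

```bash
python3 -c "
from h import *
go(.5925,-.268,.15,180)
s=r.get_state();im=r.capture('wrist'); cv2.imwrite('pics/w18.png',im[:,:,::-1])
im=r.capture('scene'); cv2.imwrite('pics/s4.png',im[:,:,::-1])
for d in [(-.028,0),(.028,0),(0,-.028),(0,.028)]: print(proj('wrist',(.526+d[0],.0968+d[1],.048),s).round(1))"
```

```text
t 30.85 pos [0.5277 0.0977 0.1939] rot [179.81   0.42 179.95] w 0.0871
 spin -0.0 | x -6.48 y -36.57 z 4.39
[281.7 161.6]
[281.8 218.4]
[252.3 190.8]
[311.1 190.8]
```

View pics/w18.png

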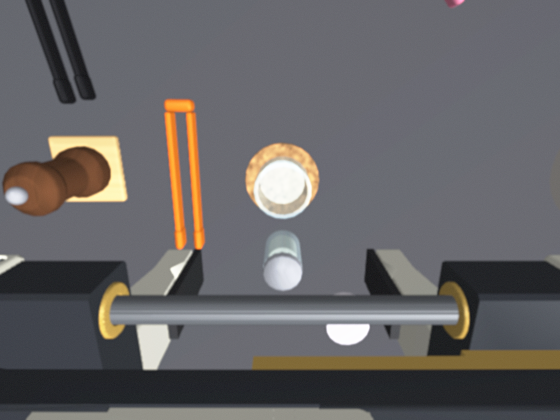

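servo_tool(steps=[[8.7,-0.6,-4.1,0,0],[8.7,-0.7,-4.1,0,0],[8.7,-0.7,-4.1,0,0],[8.7,-0.7,-4.1,0,0],[8.7,-0.7,-4.1,0,0],[8.7,-0.7,-4.1,0,0],[8.7,-0.7,-4.1,0,0],[8.7,-0.7,-4.1,0,0]])

```text
time_s: 31.95
tcp_pos: [0.5792, -0.2325, 0.1873]
eef_rot: [180.0, -0.2, 179.9]
contact_force: [0.9, -0.1, 0.2]
gripper_width: 0.0872
```

servo_tool(steps=[[8.7,-0.8,-3.7,0,0],[8.7,0,0,4,0],[8.7,0,0,0,0],[8.7,0,0,0,0]])

```text
time_s: 32.45
tcp_pos: [0.588, -0.2682, 0.1496]
eef_rot: [-180.0, -0.1, 180.0]
contact_force: [1.3, -0.3, 0.2]
gripper_width: 0.087
```

```bash
python3 -c "
from h import *
go(.5925,-.268,.011,180)
s=r.get_state();im=r.capture('wrist'); cv2.imwrite('pics/w19.png',im[:,:,::-1])
im=r.capture('top'); cv2.imwrite('pics/top1.png',im[:,:,::-1])
cv2.imwrite('pics/top1c.png',cv2.resize(im[120:270,160:420,::-1],None,fx=3,fy=3,interpolation=cv2.INTER_CUBIC))
print(proj('wrist',(.5925,-.268,.032),s),proj('wrist',(.5925,-.268,.008),s))"
```

```text
t 32.45 pos [ 0.588  -0.2682  0.1496] rot [-1.7998e+02 -7.0000e-02  1.7997e+02] w 0.087
 spin -0.0 | x -0.45 y 0.02 z 13.86
[283.48823695 207.3417202 ] [283.4867195  199.61231523]
```

View pics/w19.png

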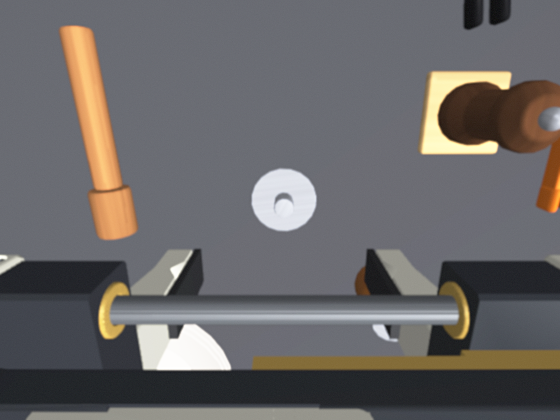

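View pics/top1c.png

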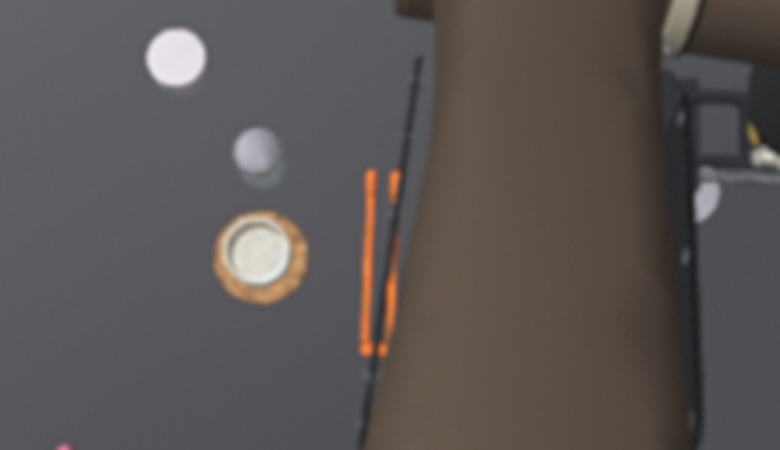

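Knob at (284,207), exactly where predicted. The top view shows the ramekin on the coaster, rim about (245.7,204). Descending on the knob.

servo_tool(steps=[[8.7,-0.4,0,4,0],[5,0,0,4,0],[5,0,0,3,0],[5,0,0,1.5,0],[5,0,0,0,0],[5,0,0,0,0]], squeeze=20)

```text
time_s: 33.3
tcp_pos: [0.5932, -0.2685, 0.0263]
eef_rot: [-180.0, 0.1, 180.0]
contact_force: [0.2, 1.3, 0.3]
gripper_width: 0.0505
```

```bash
python3 -c "
from h import *
print('ram',ray('top',(245.7,204.0),.048),'shaker',ray('top',(160+257/3,120+150/3),.06),'tin',ray('top',(160+176.5/3,120+57.5/3),.035))
go(.5925,-.268,.012,180)
im=r.capture('wrist'); cv2.imwrite('pics/w20.png',im[:,:,::-1])"
```

```text
ram [0.52329029 0.09398118 0.048     ] shaker [0.60645149 0.09588817 0.06      ] tin [0.69096159 0.1698798  0.035     ]
t 33.3 pos [ 0.5932 -0.2685  0.0263] rot [-1.7996e+02  1.4000e-01  1.7995e+02] w 0.0505
 spin -0.0 | x 0.07 y 0.05 z 1.43
```

View pics/w20.png

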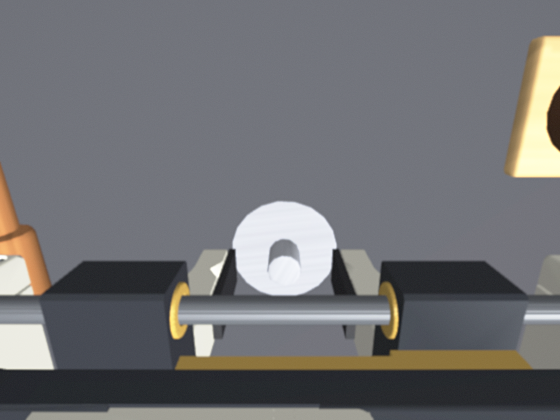

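servo_tool(steps=[[5,0,0,0.8,0],[5,0,0,0.4,0],[5,0,0,0,0],[1,0,0,0,0],[1,0,0,0,0],[1,0,0,0,0],[1,0,0,0,0],[1,0,0,0,0]])

```text
time_s: 34.35
tcp_pos: [0.592, -0.2684, 0.0126]
eef_rot: [-180.0, 0.0, 179.9]
contact_force: [0.1, 0.7, 0.8]
gripper_width: 0.0174
```

servo_tool(steps=[[1,0,0,0,0],[1,0,0,-2,0],[1,0,0,-3,0],[1,0,0,0,0]])

```text
time_s: 34.85
tcp_pos: [0.5936, -0.2688, 0.0651]
eef_rot: [-179.9, 0.2, 179.9]
contact_force: [-0.4, -0.5, -1.3]
gripper_width: 0.0174
```

```bash
python3 -c "
from h import *
go(.525,.096,.17,180)
im=r.capture('wrist'); cv2.imwrite('pics/w21.png',im[:,:,::-1])
im=r.capture('scene'); cv2.imwrite('pics/s5.png',im[150:360,100:400,::-1])"
```

```text
t 34.85 pos [ 0.5936 -0.2688  0.0651] rot [-179.94    0.25  179.95] w 0.0174
 spin -0.1 | x 6.86 y 36.48 z -10.49
```

View pics/w21.png

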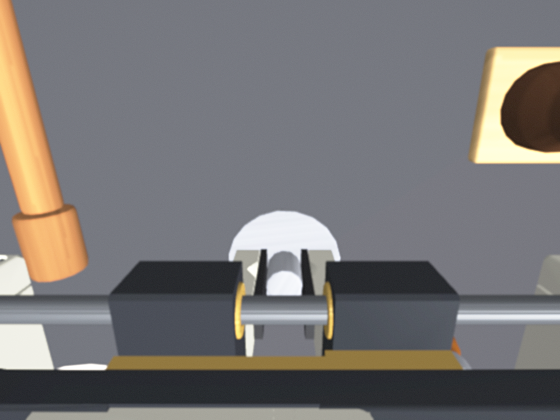

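View pics/s5.png

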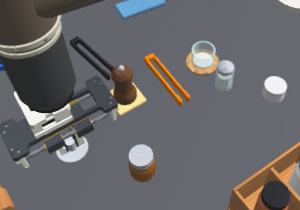

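Lid held level by the knob. Lifting and carrying at height 0.17.

servo_tool(steps=[[1,0,0,-5,0],[1,0,0,-5.5,0],[1,0.7,3,0,0],[1,0.8,4.2,0,0],[1,0.8,4.2,0,0],[1,0.8,4.2,0,0],[1,0.8,4.2,0,0],[1,0.8,4.2,0,0]])

```text
time_s: 35.95
tcp_pos: [0.5443, -0.0271, 0.1665]
eef_rot: [-180.0, -0.1, 179.9]
contact_force: [0.2, 0.1, -0.0]
gripper_width: 0.0172
```

servo_tool(steps=[[1,0.8,4.2,0,0],[1,0.7,4.2,0,0],[1,0.6,4,0,0],[1,0,0,4,0],[1,0,0,0,0],[1,0,0,0,0]])

```text
time_s: 36.7
tcp_pos: [0.5247, 0.0954, 0.1279]
eef_rot: [-180.0, -0.0, 179.9]
contact_force: [0.7, -0.4, 0.7]
gripper_width: 0.0172
```

```bash
python3 -c "
from h import *
go(.525,.0965,.07,180)
s=r.get_state();im=r.capture('wrist'); cv2.imwrite('pics/w22.png',im[:,:,::-1])
for d in [(-.028,0),(0,-.028),(0,.028)]: print(proj('wrist',(.525+d[0],.0965+d[1],.048),s).round(1))
"
```

```text
t 36.7 pos [0.5247 0.0954 0.1279] rot [-1.7996e+02 -2.0000e-02  1.7992e+02] w 0.0172
 spin -0.1 | x -0.03 y 0.11 z 5.79
[284.8 181.2]
[248.1 217. ]
[321.4 217. ]
```

View pics/w22.png

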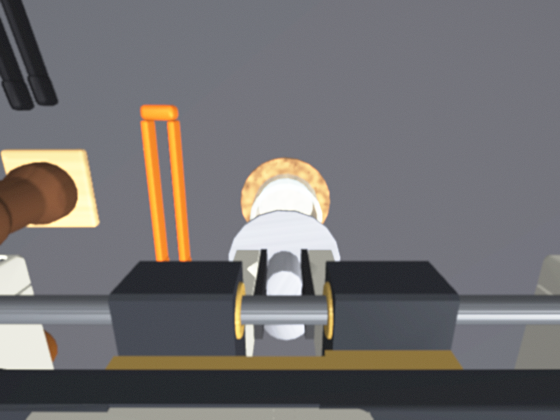

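Rim's near edge is at (286,179), columns 249–323, where predicted (181; 248–321). Lowering.

servo_tool(steps=[[1,0,0.1,2.5,0],[1,0,0,2,0],[1,0,0,0.7,0],[1,0,0,0,0],[1,0,0,0,0]])

```text
time_s: 37.38
tcp_pos: [0.5252, 0.0969, 0.0766]
eef_rot: [180.0, 0.1, 179.9]
contact_force: [0.5, 0.7, -0.3]
gripper_width: 0.0173
```

```bash
python3 -c "
from h import *
go(.525,.0965,.0566,180)
s=r.get_state();im=r.capture('wrist'); cv2.imwrite('pics/w23.png',im[:,:,::-1])
im=r.capture('scene'); cv2.imwrite('pics/s6.png',cv2.resize(im[140:290,220:400,::-1],None,fx=4,fy=4,interpolation=cv2.INTER_CUBIC))
"
```

```text
t 37.38 pos [0.5252 0.0969 0.0766] rot [1.7996e+02 9.0000e-02 1.7992e+02] w 0.0173
 spin -0.1 | x 0.02 y -0.04 z 2.00
```

View pics/w23.png

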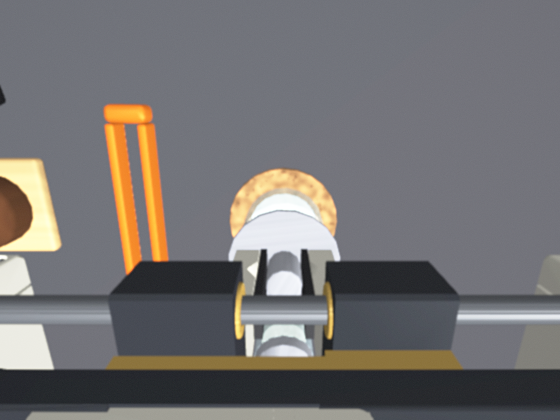

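View pics/s6.png

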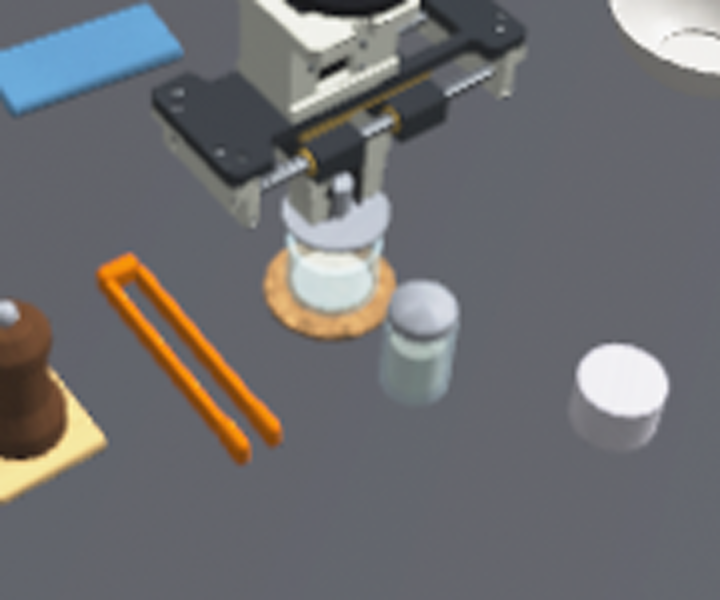

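The lid hovers over the ramekin, aligned. Lowering gently to seat.

servo_tool(steps=[[1,0,0,0.6,0],[1,0,0,0.6,0],[1,0,0,0.4,0],[1,0,0,0,0],[1,0,0,0,0]])

```text
time_s: 38.1
tcp_pos: [0.5245, 0.0967, 0.0595]
eef_rot: [-180.0, -0.0, 179.9]
contact_force: [-0.5, 1.1, -1.0]
gripper_width: 0.0174
```

servo_tool(steps=[[1,0,0,0.2,0],[1,0,0,0,0],[1,0,0,0,0]])

```text
time_s: 38.48
tcp_pos: [0.5245, 0.0967, 0.0576]
eef_rot: [180.0, 0.0, 179.9]
contact_force: [0.0, 0.4, -0.7]
gripper_width: 0.017
```

servo_tool(steps=[[1,0,0,0.15,0],[1,0,0,0,0],[1,0,0,0,0]])

```text
time_s: 38.85
tcp_pos: [0.5247, 0.0968, 0.0566]
eef_rot: [180.0, 0.0, 179.9]
contact_force: [-2.6, 0.8, 5.3]
gripper_width: 0.0175
```

Seated at the computed height (0.0566) with 5 N. Release and rise.

servo_tool(steps=[[3.5,0,0,0,0],[5,0,0,0,0],[5,0,0,0,0],[5,0,0,-2,0],[5,0,0,-4,0],[5,0,0,-5,0],[5,0,0,-4,0],[5,0,0,0,0]])

```text
time_s: 39.85
tcp_pos: [0.5262, 0.0975, 0.2096]
eef_rot: [179.8, 0.3, 179.9]
contact_force: [-0.2, 0.9, -0.7]
gripper_width: 0.0499
```

```bash
python3 -c "
from h import *
go(.525,.0965,.2,180)
s=r.get_state();im=r.capture('wrist'); cv2.imwrite('pics/w24.png',im[:,:,::-1])
im=r.capture('scene'); cv2.imwrite('pics/s7.png',cv2.resize(im[140:350,140:420,::-1],None,fx=2.8,fy=2.8,interpolation=cv2.INTER_CUBIC))
print(proj('wrist',(.525,.0965,.082),s).round(1),proj('wrist',(.525,.0965,.006),s).round(1))
"
```

```text
t 39.85 pos [0.5262 0.0975 0.2096] rot [179.84   0.34 179.94] w 0.0499
 spin -0.1 | x 0.12 y -0.10 z 0.96
[281.7 196.9] [281.8 177.8]
```

View pics/w24.png

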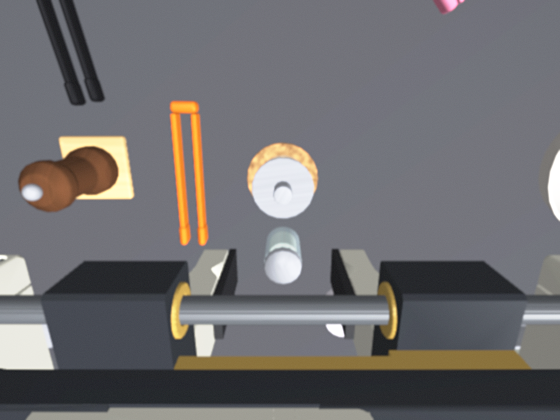

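View pics/s7.png

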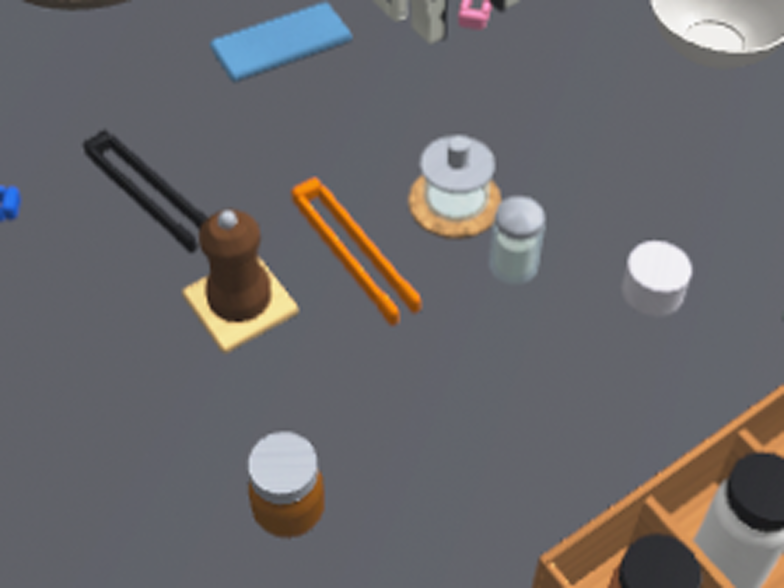

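Everything looks right. I move the arm aside for a last top view.

servo_tool(steps=[[5,0,4.5,0,0],[5,0,4.5,0,0],[5,0,4.5,0,0],[5,0,4.5,0,0],[5,0,4.5,0,0],[5,0,4.5,0,0],[5,0,0,0,0],[5,0,0,0,0]])

```text
time_s: 40.95
tcp_pos: [0.5241, 0.3662, 0.2042]
eef_rot: [-179.9, -0.1, 179.9]
contact_force: [-0.5, -0.1, -0.4]
gripper_width: 0.05
```

```bash
python3 -c "
from h import *
im=r.capture('top'); cv2.imwrite('pics/top2.png',cv2.resize(im[110:270,160:420,::-1],None,fx=3,fy=3,interpolation=cv2.INTER_CUBIC))
im=np.ascontiguousarray(im[:,:,::-1]);hsv=cv2.cvtColor(im,cv2.COLOR_BGR2HSV)
print(r.get_state()['tcp_pos'])"
```

```text
[0.52439449 0.36586049 0.20474688]
```

View pics/top2.png

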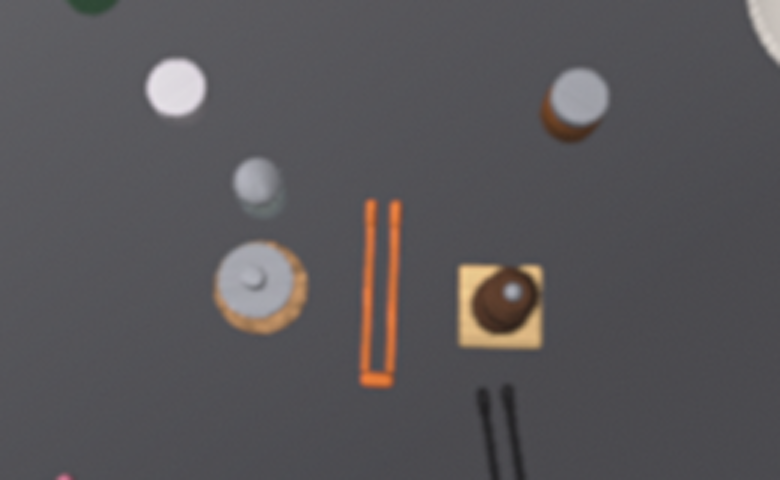

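```bash
python3 -c "
from h import *
P=lambda x,y:(160+x/3-.33,110+y/3-.33)
for n,x,y,z in [('lid disc',254.5,281,.052),('knob',254,277,.076),('ball',512,290,.112),('shaker',257,181,.06),('tongs tips',383,201,.02),('tongs end',376.5,385,.018),('jar',580,97,.065),('tin',176.5,87.5,.035),('coaster',261,287,.006),('board',500.5,306.5,.01)]: print(n,ray('top',P(x,y),z).round(4))
r.close_job()"
```

```text
lid disc [0.5243 0.0966 0.052 ]
knob [0.5244 0.0949 0.076 ]
ball [ 0.514  -0.1081  0.112 ]
shaker [0.6064 0.0967 0.06  ]
tongs tips [ 0.6    -0.0078  0.02  ]
tongs end [ 0.4431 -0.0058  0.018 ]
jar [ 0.6828 -0.1689  0.065 ]
tin [0.6918 0.1708 0.035 ]
coaster [0.5254 0.0951 0.006 ]
board [ 0.5128 -0.1102  0.01  ]
the job is handed in; nothing more can be done
```

The sauce place is laid out and handed in at about 41 s of the 131 s allowed. Nothing was knocked over and everything is released, with the gripper clear of the objects. `close_job` gives no verdict, so these are my own last top-view measurements.

| Item | Measured result | Allowed |
|---|---|---|
| Ramekin, with its lid | lid disc about 2 mm from the coaster centre | 10 mm for the ramekin |
| Lid | came to rest at the height computed for a seated lid | level and seated |
| Mill | about 2.5 mm from the board centre, upright | 10 mm |
| Shaker | 81 mm behind the coaster centre, about 2 mm sideways | 65–95 mm, 15 mm |
| Tongs | about 103 mm from both centres, x within 10 mm of each, under 1° off straight | 118 mm, 20 mm, 15° |
| Jar and tin | within about 1.5 mm of where they started | 25 mm |

The ramekin's own position is hidden by the lid. A top view taken before the lid went on put it about 2.5 mm from the coaster centre.

No check failed. The cameras and the arm disagreed by 2–3 mm here and there, and once by about 4 mm for the coaster in a shot taken before the arm had settled. I averaged or re-measured where that mattered. I gripped the mill at its head, because at the waist the gripper body would have hit the top ball.

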